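Send the bead tray through the drop gate

ROBOT

A 6-joint arm with a two-finger parallel gripper is mounted at the origin on the work surface. World frame = base frame: x ahead of the robot, y to its left, z up, the work surface at z = 0. Lengths are in m, angles in rad, forces in N, time in s.
With the tool pointing down it reaches from about 0.35 to 0.975 m from the base axis. Payload 4.9 kg.
Tool frame: the origin (TCP) lies at the very end of the fingers, on their centre line; the grasp point (between the pads) lies 19 mm behind it (pinch_z is the distance from the TCP to the grasp point, in m); z points along the fingers, y is the line along which they close (so a half turn about z gives the same grasp; the last joint's range is limited). The gripper opens to 85 mm and grips with 20 to 120 N. Pads are 22 mm wide; open, the fingers measure 114 mm over their backs; the gripper's body (76 mm by 85 mm) begins 54 mm behind the grasp point. The pads swing forward as they close: fully open they stand 13 mm farther back than shut.
Start: joints at [-1.356, 0.053, 1.613, -0, 1.476, -0.119], TCP at [0.205, -0.59, 0.231] pointing down, gripper open.
Joint ranges: [-3.01, 3.01], [-1.01, 2.22], [0.06, 2.58], [-1.02, 4.17], [0.09, 2.62], [-3.14, 3.14]. Speed limits (rad/s): [2.57, 2.57, 3.14, 3.14, 3.14, 3.14].

INTERFACE

Orientations are given as a unit quaternion [w, x, y, z].
In Python, from plant import * gives the robot as it stands. The module is installed in compiled form; this text tells all that it offers.
- The arm moves only by the tool play_rows, never from a script. Its arguments are lists of equal length, an entry for each row: "linear": the shift along the world's x, y, z in m, a list of three; "turn": the turn about the world's z in degrees. A call has 1 to 8 rows; each row shifts and turns the commanded pose from where the row before left it; what a row does not reach is not made up. A row lasts 1/8 s, in which the tool goes at most 62.5 mm and 10.7 degrees, less where a joint would pass 70% of its speed; a pose out of reach is approached as far as the arm can. A call is refused whole if a number of a shift passes 0.0625 or a number of a turn 10.7, either way. A call with a gripper value outside its range is refused whole. "hand" is the finger opening in m, from 0 to 0.0854, set as the call begins (left out, the last holds). The fingers move at their own pace and stop on an object; the grip force is fixed at half the most. Time passes only in rows, so rows that do not move let the fingers close. It gives the time, the measured TCP pose, the force, the opening and the grip force at its end, in the units of the state.
- state(): the state, without advancing time (a new reading comes with each control period).
- grab_frame(name): name is "side" or "top" or "wrist"; returns the picture (384x512x3 uint8, red, green, blue); there is no depth.
- camera_info(name): a dict with "camera_matrix" (3x3 intrinsics, pixels), "distortion" ([k1, k2, p1, p2, k3] as OpenCV has them; the pictures are not rectified), "origin" and "attitude" of the camera in the world; the wrist camera has in their place "mount" (4x4, takes a point from camera to tool coordinates, whose origin is the TCP and whose axes are the flange's). Camera axes: x right, y down, z forward; pixel columns grow to the right and rows downward; lengths in m; the calibration is good to about 2 mm. A picture is of the moment at which its call begins: read the wrist's pose just before it. camera_info takes no time and is no camera call.
- job_done(): hands the job in; it is judged then, once.
Trained networks look in the newest picture that a camera, given by its name, has taken for a name from the list of things; names that differ only in an ending like _2 or _b are one class to them, and where a whole thing is asked for, a point or a joint stands for the part that bears it (a point fixed in the world has none). Each returns a list of dicts, best first, with "p" (0 to 1); they miss things now and then, are a little off and sometimes report something else, mostly with a low value. They report only what shows in the picture. A call takes as long as a camera call. They do not tell look-alikes from the thing itself.
- trace(camera, thing): "region" (384x512 bool, what is visible of it) and "location" ([column, row] in pixels, amid what is visible of it).
The state is a dict: "time": time; "joint_pos": joint angles; "joint_vel": joint speeds; "joint_efforts": joint torques, N m; "tool_pos": TCP position; "tool_rot": TCP orientation; "contact_force": force on the tool from outside, world axes, zero at the start; "ft_torque": the same for the moment, N m; "gripper_width": opening from 0.0 (shut) to 1.0 (fully open); "grasp_force": force on a finger pad.
Only numpy, scipy, OpenCV 4.12 (cv2) and the standard library are available. Lean on these libraries where they do the work, as an engineer would, in place of code of your own. Each camera call takes 0.05 s, during which the arm holds its last target. There are 200 camera calls.

TASK

Press the rear end of the dock's long press bar down with one fingertip to raise the drop gate, and while that finger holds the gate open, push the bead tray along the chute with the other fingertip against its upright push plate until the tray is fully home against the end stop. Then let go and move clear, so that the gate drops shut behind the tray's bead compartment. Only push: do not grip, lift or tip the tray, and leave the other things on the table where they are.

Things in the scene. Friction and masses are not known exactly. Their poses are not given: they have to be found in the camera images.
- dock: Plywood dock fixed to the table: an open-topped chute. Origin on the table under the chute's centre line, at the gate line; x = direction of tray travel (away from the robot), y left of travel, z up. Floor 8 mm above the table, x -213 to +92 mm; side walls 6 mm thick, 70 mm apart inside, tops at z 22 mm.
- end_stop (a point): Middle of the top edge of the end stop's near face, which closes the chute's far end: dock x +82 mm, 34 mm above the table.
- drop_gate: The aluminium gate with its press bar. Origin on the middle of its axle: dock x -50, y +60, z 26 mm, left of the chute, between two fixed cheeks (y 41-46 and 76-81 mm, x -58 to -42 mm, 36 mm high). Shut, its axes are parallel to the dock's; it turns about its y.
- gate (a joint): Sprung see-saw drop gate, rad: 0 = shut (start), grows as the blade rises, stop at 0.42. Pressing the bar behind the axle raises the blade before it. Clears the bead compartment above 0.17; at 0.32 the bar lies level, with 8 mm to spare. Spring about 0.3 N m: 2 N at the bar's rear end, 8 N at 40 mm from the axle. Shuts by itself when released; pushing the tray against it does not open it.
- blade_edge (a point): Middle of the lower edge of the gate's aluminium blade, 64 mm wide, 5 mm thick, across the chute at dock x 0. Shut, it is 16 mm above the table and blocks the compartment (top at 24 mm) but clears the low neck. A crossbar joins the blade to the axle over the left wall.
- bar_end (a point): Rear end of the flat press bar, middle of its top face. Bar 190 mm from here to the axle, 30 mm wide, 8 mm thick, left of the chute along dock y +60 mm. Shut, it slopes up to the rear: this end 90 mm above the table, dock x -229 mm. At gate 0.32 it is level, top 30 mm above the table: a fingertip at that height can slide forward along it and keep the gate open.
- tray: Loose black bead tray, 0.25-0.5 kg, on the chute floor, 3 mm play each side. Origin under the bead compartment's middle; x forward. Compartment 70 mm long, 64 wide, 16 high; behind it a neck 24 wide, 5 high, to x -115 mm, then an upright push plate 56 wide, 8 thick, 55 high, rear face at x -123 mm. Home: origin at dock x +47 mm, compartment 12 mm past the gate line, gate free to drop.
- tray_nose (a point): Middle of the front face of the bead compartment, 8 mm above the tray's underside. Starts 15 to 35 mm short of the gate line.
- push_plate (a point): Middle of the top edge of the push plate's rear face, 55 mm above the tray's underside (63 mm above the table); push here, on the rear face below this point.
- spool: Bystander: black wire spool, 64 mm diameter, 45 mm high, standing to the right of the dock. Origin at the centre of its underside.
- jar_stack: Bystander: stack of clear screw-together bead jars, one rigid column 40 mm diameter, 96 mm high, to the right of the dock. Origin at the centre of its underside.
- pliers: Bystander: small pliers with blue handles lying flat, about 115 x 52 mm, 12 mm high, left of the dock. Origin underneath near the pivot; x towards the jaws.
- stone: Bystander: smooth grey stone, 60 mm across, 17 mm high, left of the dock. Origin at the centre of its underside.
Mind the look-alikes: they are no part of the job. Of the things that look like the tray, the middle-sized one is meant.

How it is judged:
On the way, in this order (a step that is already met when the one before it is completed fails the run):
1. a finger presses the bar and holds the gate open while the tray is still before it (value of joint gate above 0.17 rad and contact force between the fingers and drop_gate above 0.3 N and x of tray_nose in the frame of dock below -0.003 m), for 0.1 s.
2. with a finger still holding the press bar down, fingers push the tray's compartment through under the raised gate (value of joint gate above 0.13 rad and contact force between the fingers and drop_gate above 0.3 N and contact force between the fingers and tray above 0.1 N and x of tray_nose in the frame of dock between 0.005 and 0.07 m), for 0.1 s.
At the end, for the whole second after the job is handed in: The tray lies flat on the chute floor with its front within 7 mm of the end stop, at rest, and the gate has dropped shut behind the bead compartment (below 0.04 rad) (x of tray_nose in the frame of dock above 0.075 m and z of tray in the frame of dock below 0.011 m and angle between tray's own z axis and vertical below 0.05 rad and value of joint gate below 0.04 rad and linear speed of tray below 0.01 m/s); the robot touches nothing.
It fails at once if the tray is lifted more than 12 mm off the chute floor or tipped more than 0.2 rad (z of tray in the frame of dock above 0.02 m or angle between tray's own z axis and vertical above 0.2 rad).
It fails at once if a bystander is moved more than 20 mm (distance of any of spool, jar_stack, pliers, stone from where it was at the start of the episode above 0.02 m).
It also fails if it takes over 45 s, if anything falls off the work surface, if the arm or the gripper's body presses on something with over 40 N, if the wrist force passes 120 N, or if a joint passes its speed limit or range.

## Working session

There is one attempt and no reset: what is moved stays moved. The work goes in short steps, Python scripts to look and compute and a tool call to move; the robot and the scene stay as the last step left them, time stands still between calls to the robot, and variables do not carry over. Pictures are saved under pics/ and viewed, at most 10 in all, crops included, and the job is handed in when it is done.

Besides the shell and the picture viewer there is one more tool, called after ">>>" by a JSON object that holds its "method" and its "body", one argument or row to a line. play_rows: Moves the arm, as the interface text tells. Its arguments: {"type":"object","properties":{"linear":{"type":"array","items":{"type":"array","items":{"type":"number"}}},"turn":{"type":"array","items":{"type":"number"}},"hand":{"type":"number"}},"required":["linear","turn"]}

```bash
mkdir -p pics; cat > h.py <<'E'
from plant import *
import numpy as np, cv2
from scipy.spatial.transform import Rotation as R
def cam(n):
    c=camera_info(n); return np.array(c["camera_matrix"],float),np.array(c["distortion"],float),np.array(c["origin"],float) if "origin" in c else None,c.get("attitude")
def rot(a):
    a=np.array(a,float)
    return a if a.shape==(3,3) else R.from_quat([a[1],a[2],a[3],a[0]]).as_matrix()
def ray(n,px):
    K,D,o,a=cam(n); u=cv2.undistortPoints(np.array([[px]],float),K,D)[0,0]
    return o,rot(a)@np.array([u[0],u[1],1])
def at(n,px,z):
    o,d=ray(n,px); return o+d*(z-o[2])/d[2]
def proj(n,P):
    K,D,o,a=cam(n); Rm=rot(a).T
    return cv2.projectPoints(np.array(P,float).reshape(-1,3),cv2.Rodrigues(Rm)[0],-Rm@o,K,D)[0][:,0]
E
python3 - <<'E'
from h import *
s=state(); print(s)
for n in("top","side"):
    print(n,camera_info(n)); im=grab_frame(n); cv2.imwrite(f"pics/{n}0.png",cv2.resize(im[...,::-1],(796,597)))
    np.save(f"{n}0.npy",im)
    for t in["dock","drop_gate","tray","push_plate","bar_end","tray_nose","blade_edge","end_stop","spool","jar_stack","pliers","stone"]:
        for r in trace(n,t)[:4]: print(n,t,round(r["p"],2),np.round(r["location"],1),r["region"].sum())
E
```

```text
{'time': 0.0, 'joint_pos': array([-1.35600696e+00,  5.33199477e-02,  1.61430587e+00, -2.01966362e-05,
        1.47597792e+00, -1.18991103e-01]), 'joint_vel': array([ 0.00102583, -0.00101077, -0.00038972,  0.00150394, -0.00138084,
       -0.00063962]), 'joint_efforts': array([-5.55488041e-04, -3.93683732e+01, -3.70177674e+01, -1.65311676e-04,
        6.93955051e-03,  9.85788347e-06]), 'tool_pos': array([ 0.20462744, -0.58989405,  0.2300788 ]), 'tool_rot': array([-1.00390376e-03,  9.86105459e-01,  1.66117467e-01, -5.81864602e-05]), 'contact_force': array([ 0.35093455, -0.73682759,  0.6059512 ]), 'ft_torque': array([-0.04401421, -0.01899915,  0.01406398]), 'grasp_force': 0.0, 'gripper_width': 0.9985706177448384}
top {'camera_matrix': array([[395.48132936,   0.        , 258.21358397],
       [  0.        , 395.48132936, 187.20213011],
       [  0.        ,   0.        ,   1.        ]]), 'distortion': array([-0.04720819,  0.        ,  0.        ,  0.        ,  0.        ]), 'origin': array([0.42254565, 0.05752749, 0.97368122]), 'attitude': array([-0.04548178,  0.70953382, -0.69980493,  0.
[... 1115 characters left out ...]
.8] 1173
side drop_gate 0.54 [274.7 186. ] 991
side tray 0.93 [349.  235.8] 841
side tray 0.87 [276.6 184.8] 994
side tray 0.73 [272.3 301.8] 3800
side tray 0.6 [330.8 163.1] 548
side push_plate 0.88 [278.6 181. ] 989
side push_plate 0.7 [275.6 301. ] 3742
side push_plate 0.66 [349.5 235.1] 757
side bar_end 0.62 [261.8 184.8] 1187
side tray_nose 0.79 [349.4 232.6] 756
side tray_nose 0.64 [275.6 299.8] 3721
side tray_nose 0.61 [276.9 181.7] 1001
side blade_edge 0.72 [261.1 184.9] 1080
side end_stop 0.93 [261.8 184.2] 2779
side spool 0.65 [329.6 163.1] 591
side jar_stack 0.8 [299.  122.9] 458
side pliers 0.87 [219.7 228.4] 386
side stone 0.78 [202.1 170.1] 285
side stone 0.6 [258.5 186.3] 1150
```

View pics/top0.png

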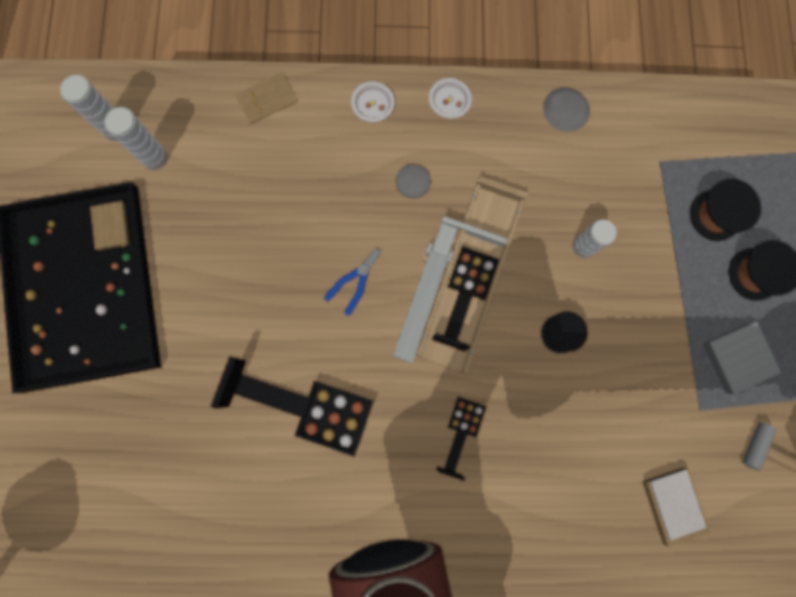

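View pics/side0.png

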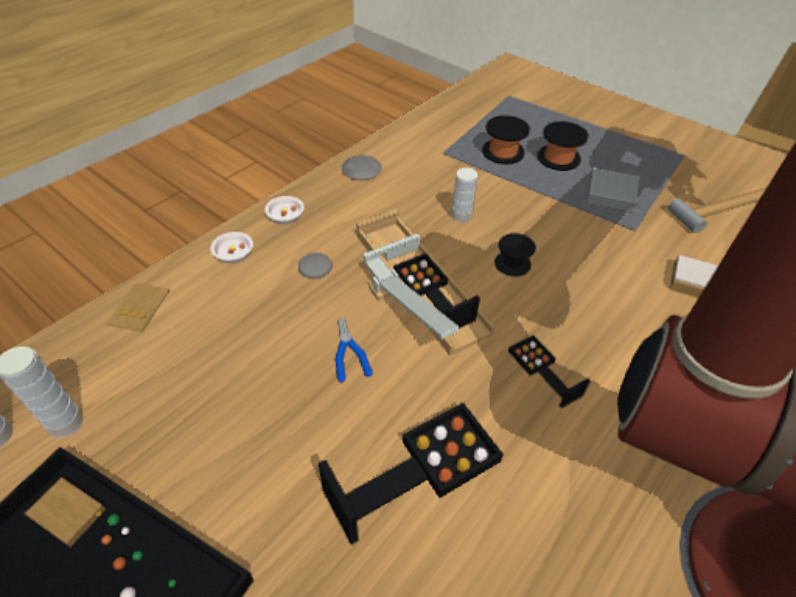

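The candidates for the tray, in native top-image pixels, are the large one on the table (202,263), the small one on the table (295,275) and the middle-sized one in the chute (300,185). I choose the one in the chute and will check it in a close crop.

```bash
python3 - <<'E'
from h import *
t=np.load("top0.npy")[105:245,250:345]; s=np.load("side0.npy")[130:230,225:325]
c=np.zeros((560,790,3),np.uint8); c[:,:380]=cv2.resize(t,None,fx=4,fy=4,interpolation=cv2.INTER_CUBIC); c[:400,390:]=cv2.resize(s,None,fx=4,fy=4,interpolation=cv2.INTER_CUBIC)
cv2.imwrite("pics/crop.png",c[...,::-1])
E
```

```text
(no output)
```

View pics/crop.png

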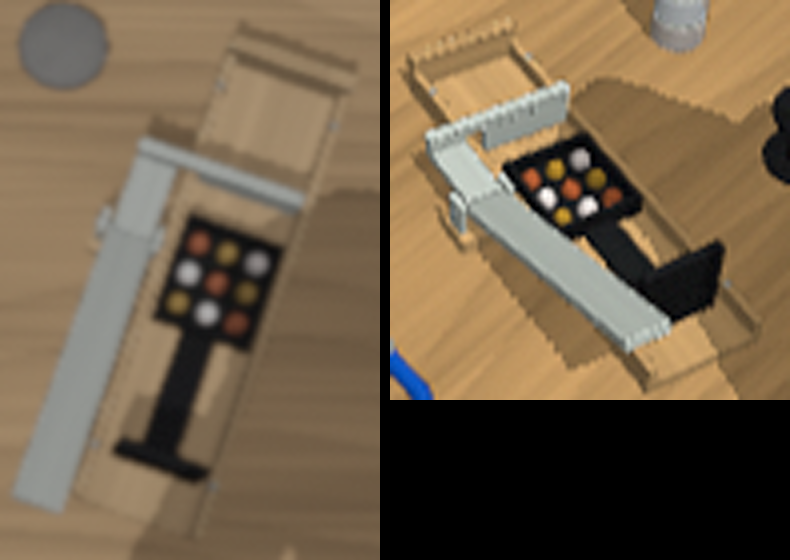

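The crop confirms it: middle-sized black tray in the chute, push plate near crop (162,460), bar rear end near (37,502), with the blade across at (225,175). Next I fit the dock pose from these corners.

```bash
cat > fit.py <<'E'
from h import *
from scipy.optimize import least_squares
T=lambda u,v:("top",(250+(u+.5)/4-.5,105+(v+.5)/4-.5)); S=lambda u,v:("side",(225+(u-390+.5)/4-.5,130+(v+.5)/4-.5))
obs=[(T(12,493),(-229,75,90)),(T(62,511),(-229,45,90)),(S(628,342),(-229,75,90)),(S(669,322),(-229,45,90)),
 (S(650,385),(-213,41,15)),(S(757,325),(-213,-41,20)),(T(75,490),(-213,35,8)),(T(195,532),(-213,-38,20)),
 (T(352,90),(82,-38,28)),(S(430,133),(-2,75,40))][:9]
def W(p,P):
    P=np.array(P)/1000; c,s=np.cos(p[2]),np.sin(p[2]); return np.array([p[0]+c*P[0]-s*P[1],p[1]+s*P[0]+c*P[1],P[2]])
def res(p): return np.concatenate([proj(n,W(p,P))[0]-px for (n,px),P in obs])
f=least_squares(res,[.5,.0,-.3],loss="soft_l1")
if __name__=="__main__":
    print("dock",f.x); print(np.round(res(f.x).reshape(-1,2),1))
    D=f.x
    # plate: rear-face top corners -> dock x
    for (n,px) in [T(113,455),T(205,482),S(650,275),S(722,245)]:
        w=at(n,px,.063)-np.array([*D[:2],0]); c,s=np.cos(D[2]),np.sin(D[2]); print(n,np.round([c*w[0]+s*w[1],-s*w[0]+c*w[1]],4))
    for (n,px) in [T(190,215),T(285,245),T(153,318),T(250,350),S(580,135),S(503,162)]:
        w=at(n,px,.024)-np.array([*D[:2],0]); print("comp",np.round([c*w[0]+s*w[1],-s*w[0]+c*w[1]],4))
    im=[cv2.resize(np.load(n+"0.npy")[a:b,e:g],None,fx=4,fy=4) for n,a,b,e,g in(("top",105,245,250,345),("side",130,230,225,325))]
    tn=float(__import__("sys").argv[1])
    segs=[[(-213,41,22),(92,41,22)],[(-213,-41,22),(92,-41,22)],[(82,-35,34),(82,35,34)],[(-229,75,90),(-229,45,90)],[(0,-32,16),(0,32,16)],
      [(tn,-32,24),(tn,32,24)],[(tn-70,-32,24),(tn-70,32,24)],[(tn-158,-28,63),(tn-158,28,63)],[(-229,60,90),(-50,60,34)],[(-213,-35,8),(-213,35,8)]]
    for k,(n,o) in enumerate((("top",(250,105)),("side",(225,130)))):
        for sg in segs:
            q=(np.array(proj(n,[W(D,P) for P in sg]))-o+.5)*4
            cv2.line(im[k],*[tuple(int(v) for v in r) for r in q],(255,0,255),1)
    c=np.zeros((560,790,3),np.uint8); c[:,:380]=im[0]; c[:400,390:]=im[1]
    cv2.imwrite("pics/fit.png",c[...,::-1])
E
python3 fit.py -0.025 ; python3 fit.py -25 >/dev/null
```

```text
dock [ 0.66730928 -0.10452007 -0.33574266]
[[-0.7 -0.2]
 [-0.5 -0.1]
 [-1.  -0.9]
 [ 0.4 -1.1]
 [-0.6 -1.9]
 [ 1.3 -1.4]
 [ 0.6  2. ]
 [-0.5  1.6]
 [-1.4  0.5]]
top [-0.1868  0.0261]
top [-0.1833 -0.0291]
side [-0.1801  0.0228]
side [-0.1811 -0.0273]
comp [-0.0262  0.0286]
comp [-0.0236 -0.0329]
comp [-0.0952  0.029 ]
comp [-0.0934 -0.0334]
comp [-0.028  -0.0264]
comp [-0.0255  0.0314]
```

View pics/fit.png

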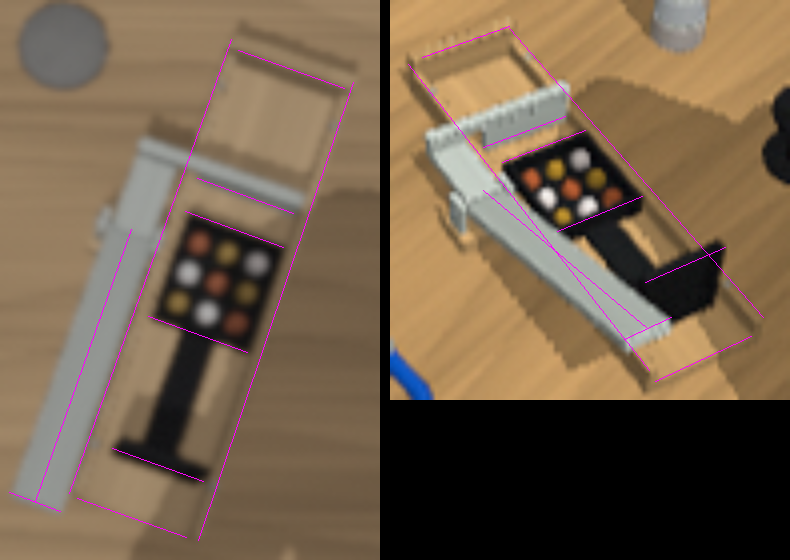

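Overlay agrees to within a few mm: dock at (0.667, -0.105), yaw about -19.2°, nose near dock x -25 mm, plate rear near -183 mm. Plan: opening about 48 mm, tool y along dock y, tool centre at dock (-202, 28), so one finger is over the bar (y 59) and the other is behind the plate (y -3).

>>> {"method": "play_rows", "body": {
  "linear": [
    [0.023,0.048,0],
    [0.023,0.048,0],
    [0.023,0.048,0],
    [0.023,0.048,0],
    [0.023,0.048,0],
    [0.023,0.048,0],
    [0.023,0.048,0],
    [0.023,0.048,0]
  ],
  "turn": [-4.8,-4.8,-4.8,-4.8,-4.8,-4.8,-4.8,-4.8],
  "hand": 0.048
}}

```text
time: 2.3
tool_pos: [0.3893, -0.2049, 0.2316]
tool_rot: [0.0, 0.986, -0.169, 0.001]
contact_force: [1.2, 0.3, -0.0]
gripper_width: 0.562
grasp_force: 0.0
```

>>> {"method": "play_rows", "body": {
  "linear": [
    [0.024,0.049,0],
    [0.024,0.049,-0.01],
    [0.024,0.049,-0.02],
    [0.024,0.047,-0.02],
    [0,0,-0.02],
    [0,0,0],
    [0,0,0]
  ],
  "turn": [0,0,0,0,0,0,0]
}}

```text
time: 3.18
tool_pos: [0.4851, -0.013, 0.1622]
tool_rot: [0.0, 0.986, -0.168, 0.001]
contact_force: [-0.2, -0.5, -0.1]
gripper_width: 0.561
grasp_force: 0.0
```

```bash
cat > w.py <<'E'
from h import *
from fit import f,W
import sys
D=f.x; s=state(); q=s["tool_rot"]; Rt=rot(q); p=s["tool_pos"]; c,sn=np.cos(D[2]),np.sin(D[2])
d=p-np.array([*D[:2],0]); print("t",s["time"],"pos",p,"dock xy",np.round([c*d[0]+sn*d[1],-sn*d[0]+c*d[1]],4),"toolx deg",np.degrees(np.arctan2(Rt[1,0],Rt[0,0])),"dockyaw",np.degrees(D[2]),"tilt",Rt[2,2],"w",s["gripper_width"],"F",s["contact_force"])
im=grab_frame("wrist").copy(); ci=camera_info("wrist"); M=np.array(ci["mount"]); Tt=np.eye(4); Tt[:3,:3]=Rt; Tt[:3,3]=p; C=np.linalg.inv(Tt@M)
K=np.array(ci["camera_matrix"]); Di=np.array(ci["distortion"]); print(M)
raw=cv2.resize(im,(780,585))
tn=-25
segs=[[(-213,35,22),(0,35,22)],[(-213,-35,22),(0,-35,22)],[(-229,75,90),(-229,45,90)],[(tn,-32,24),(tn,32,24)],[(tn-158,-28,63),(tn-158,28,63)],[(-213,-35,8),(-213,35,8)],[(-229,45,90),(-51,45,32)]]
for sg in segs:
    P=np.array([W(D,x) for x in sg]); 
    if ((C[:3,:3]@P.T).T+C[:3,3])[:,2].min()<.02: continue
    u=cv2.projectPoints(P,cv2.Rodrigues(C[:3,:3])[0],C[:3,3],K,Di)[0][:,0]
    if abs(u).max()<3000: cv2.line(raw,*[tuple(int(v*780/512) for v in r) for r in u],(255,0,255),1)
cv2.imwrite(f"pics/{sys.argv[1]}.png",raw[...,::-1])
E
python3 w.py w1
```

```text
t 3.175 pos [ 0.48510065 -0.01297113  0.16220298] dock xy [-0.2022  0.0264] toolx deg -19.32129833442244 dockyaw -19.236637251390295 tilt -0.9999992957023779 w 0.5614967090502307 F [-0.17201009 -0.52227069 -0.12587752]
[[ 1.19058885e-04 -9.46356128e-01 -3.23125462e-01  8.38739438e-02]
 [ 9.99999971e-01  1.80015830e-04 -1.58762489e-04  1.61008312e-04]
 [ 2.08413553e-04 -3.23125434e-01  9.46356122e-01 -1.42244020e-01]
 [ 0.00000000e+00  0.00000000e+00  0.00000000e+00  1.00000000e+00]]
```

View pics/w1.png

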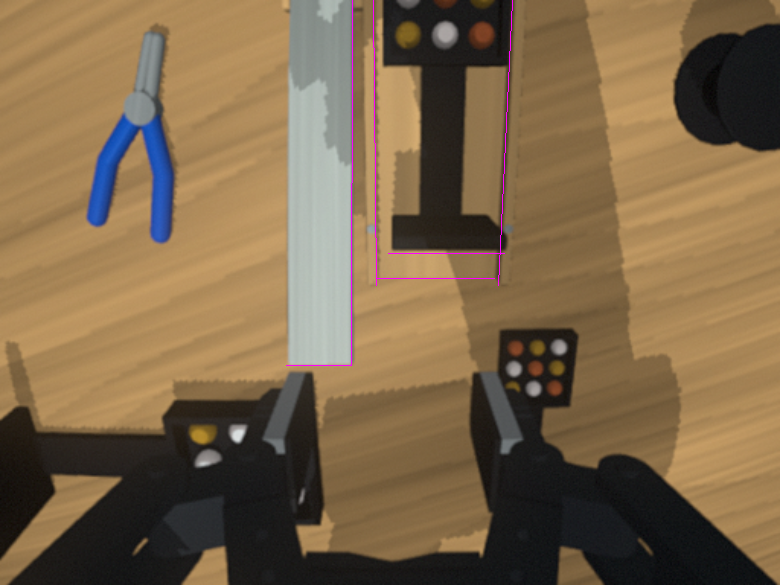

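The wrist view matches the model overlay (plate rear edge at about row 250, bar end at row 365). I'll work out from the fingertip row (about 373) how far the real tips stand from the TCP.

```bash
python3 - <<'E'
from h import *
ci=camera_info("wrist"); M=np.array(ci["mount"]);K=np.array(ci["camera_matrix"]); Di=np.array(ci["distortion"])
for c,r in((313,373),(275,373),(472,373),(508,373)):
    u=cv2.undistortPoints(np.array([[[c/1.5234,r/1.5234]]]),K,Di)[0,0]; d=M[:3,:3]@[*u,1]; o=M[:3,3]
    for x in(.009,.011,.013): print(c,x,o+d*(x-o[0])/d[0])
E
```

```text
313 0.009 [ 0.009      -0.02376369 -0.00240188]
313 0.011 [ 0.011      -0.02312463 -0.00613728]
313 0.013 [ 0.013      -0.02248556 -0.00987268]
275 0.009 [ 0.009      -0.0353249  -0.00256013]
275 0.011 [ 0.011      -0.03437702 -0.00629131]
275 0.013 [ 0.013      -0.03342914 -0.01002248]
472 0.009 [ 0.009       0.02433068 -0.00238419]
472 0.011 [ 0.011       0.02368507 -0.00612007]
472 0.013 [ 0.013       0.02303946 -0.00985594]
508 0.009 [ 0.009       0.03528532 -0.00252459]
508 0.011 [ 0.011       0.03434709 -0.00625671]
508 0.013 [ 0.013       0.03340887 -0.00998884]
```

>>> {"method": "play_rows", "body": {
  "linear": [
    [0,0.001,-0.025],
    [0,0,-0.025],
    [0,0,-0.01],
    [0,0,0]
  ],
  "turn": [0,0,0,0]
}}

```text
time: 3.72
tool_pos: [0.4847, -0.0119, 0.1015]
tool_rot: [0.0, 0.986, -0.168, -0.0]
contact_force: [0.4, -0.8, -0.6]
gripper_width: 0.562
grasp_force: 0.0
```

>>> {"method": "play_rows", "body": {
  "linear": [
    [0,0,-0.008],
    [0,0,0],
    [0,0,0]
  ],
  "turn": [0,0,0]
}}

```text
time: 4.1
tool_pos: [0.4851, -0.0115, 0.0937]
tool_rot: [0.0, 0.986, -0.167, 0.0]
contact_force: [0.0, -0.2, 0.4]
gripper_width: 0.565
grasp_force: 0.0
```

>>> {"method": "play_rows", "body": {
  "linear": [
    [0,0,-0.008],
    [0,0,0],
    [0,0,0]
  ],
  "turn": [0,0,0]
}}

```text
time: 4.47
tool_pos: [0.4846, -0.0114, 0.0851]
tool_rot: [-0.0, 0.986, -0.167, -0.0]
contact_force: [-0.0, -0.2, -0.0]
gripper_width: 0.565
grasp_force: 0.0
```

>>> {"method": "play_rows", "body": {
  "linear": [
    [0,0,-0.005],
    [0,0,0],
    [0,0,0]
  ],
  "turn": [0,0,0]
}}

```text
time: 4.85
tool_pos: [0.4851, -0.0115, 0.0806]
tool_rot: [-0.0, 0.986, -0.167, 0.0]
contact_force: [0.4, -0.1, 0.6]
gripper_width: 0.566
grasp_force: 0.4
```

>>> {"method": "play_rows", "body": {
  "linear": [
    [0,0,-0.005],
    [0,0,0],
    [0,0,0]
  ],
  "turn": [0,0,0]
}}

```text
time: 5.22
tool_pos: [0.4848, -0.0115, 0.0753]
tool_rot: [-0.0, 0.986, -0.167, 0.0]
contact_force: [1.4, -0.4, 1.7]
gripper_width: 0.565
grasp_force: 0.7
```

>>> {"method": "play_rows", "body": {
  "linear": [
    [0,0,-0.01],
    [0,0,-0.01],
    [0,0,0],
    [0,0,0]
  ],
  "turn": [0,0,0,0]
}}

```text
time: 5.72
tool_pos: [0.4844, -0.0115, 0.055]
tool_rot: [0.0, 0.986, -0.167, -0.001]
contact_force: [-0.7, 0.2, 2.6]
gripper_width: 0.563
grasp_force: 0.9
```

>>> {"method": "play_rows", "body": {
  "linear": [
    [0,0,-0.01],
    [0,0,-0.01],
    [0,0,-0.008],
    [0,0,0],
    [0,0,0]
  ],
  "turn": [0,0,0,0,0]
}}

```text
time: 6.35
tool_pos: [0.4845, -0.0115, 0.0272]
tool_rot: [0.0, 0.986, -0.167, -0.0]
contact_force: [-2.0, -0.2, 2.4]
gripper_width: 0.562
grasp_force: 1.1
```

```bash
python3 - <<'E'
from h import *
im=grab_frame("side"); cv2.imwrite("pics/s1.png",cv2.resize(im[110:250,210:360],None,fx=4,fy=4,interpolation=cv2.INTER_CUBIC)[...,::-1])
print(state()["contact_force"])
E
```

```text
[-1.02887616  0.82979006  2.05934543]
```

View pics/s1.png

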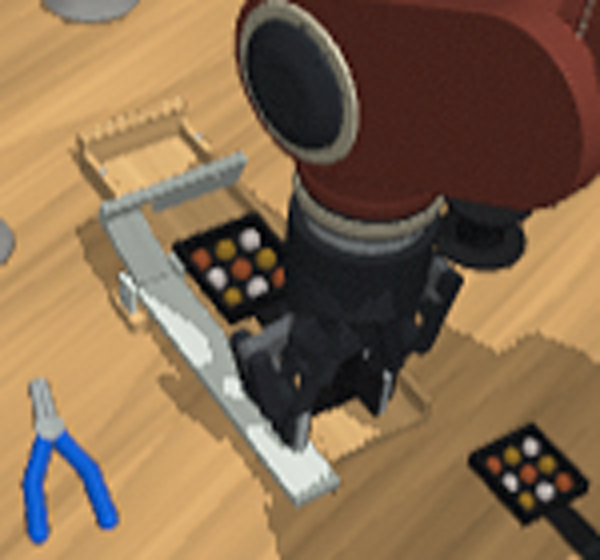

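The gate is raised and the bar about level; the fingertip is on the bar at crop (300,435), the other finger is behind the plate. Now I push along the dock x axis.

>>> {"method": "play_rows", "body": {
  "linear": [
    [0.0095,-0.0033,0],
    [0.0095,-0.0033,0],
    [0.0095,-0.0033,0],
    [0,0,0]
  ],
  "turn": [0,0,0,0]
}}

```text
time: 6.9
tool_pos: [0.5146, -0.0219, 0.0277]
tool_rot: [0.0, 0.986, -0.168, 0.001]
contact_force: [-0.1, 0.4, 2.3]
gripper_width: 0.56
grasp_force: 1.3
```

>>> {"method": "play_rows", "body": {
  "linear": [
    [0.0095,-0.0033,0],
    [0.0095,-0.0033,0],
    [0.0095,-0.0033,0],
    [0,0,0]
  ],
  "turn": [0,0,0,0]
}}

```text
time: 7.4
tool_pos: [0.5425, -0.0315, 0.0276]
tool_rot: [0.0, 0.986, -0.167, 0.0]
contact_force: [-1.2, 0.6, 4.2]
gripper_width: 0.562
grasp_force: 1.7
```

```bash
python3 w.py w2 | head -1; python3 - <<'E'
from h import *
a=cv2.imread("pics/w2.png")
im=grab_frame("side"); b=cv2.resize(im[110:250,210:360],None,fx=2.6,fy=2.6,interpolation=cv2.INTER_CUBIC)[...,::-1]
a=cv2.resize(a,(405,304)); c=np.zeros((364,800,3),np.uint8); c[:304,:405]=a; c[:,405+5:405+5+390]=b; cv2.imwrite("pics/c2.png",c)
E
```

```text
t 7.4 pos [ 0.54248475 -0.031529    0.02756518] dock xy [-0.1419  0.0278] toolx deg -19.276512200105365 dockyaw -19.236637251390295 tilt -0.9999996563966976 w 0.562263788080416 F [-1.22479218  0.56947815  4.161027  ]
```

View pics/c2.png

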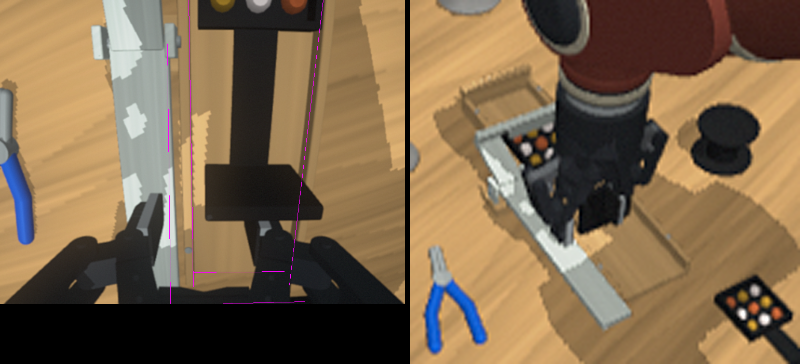

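>>> {"method": "play_rows", "body": {
  "linear": [
    [0.0095,-0.0033,-0.0005],
    [0.0095,-0.0033,-0.0005],
    [0.0095,-0.0033,-0.0005],
    [0,0,0]
  ],
  "turn": [0,0,0,0]
}}

```text
time: 8.0
tool_pos: [0.5702, -0.0411, 0.0261]
tool_rot: [-0.0, 0.986, -0.167, -0.0]
contact_force: [-3.5, 1.1, 5.5]
gripper_width: 0.558
grasp_force: 3.0
```

>>> {"method": "play_rows", "body": {
  "linear": [
    [0.0095,-0.0033,0],
    [0.0076,-0.0026,0],
    [0,0,0]
  ],
  "turn": [0,0,0]
}}

```text
time: 8.38
tool_pos: [0.5868, -0.0467, 0.0262]
tool_rot: [-0.0, 0.986, -0.167, -0.001]
contact_force: [-6.0, 2.0, 8.5]
gripper_width: 0.56
grasp_force: 4.5
```

>>> {"method": "play_rows", "body": {
  "linear": [
    [0.0038,-0.0013,0],
    [0,0,0]
  ],
  "turn": [0,0]
}}

```text
time: 8.62
tool_pos: [0.59, -0.0478, 0.0262]
tool_rot: [-0.0, 0.986, -0.167, -0.002]
contact_force: [-7.9, 3.0, 8.2]
gripper_width: 0.56
grasp_force: 5.6
```

>>> {"method": "play_rows", "body": {
  "linear": [
    [0.0028,-0.001,0],
    [0,0,0]
  ],
  "turn": [0,0]
}}

```text
time: 8.88
tool_pos: [0.5924, -0.0486, 0.0262]
tool_rot: [-0.0, 0.986, -0.167, -0.002]
contact_force: [-8.9, 2.8, 10.6]
gripper_width: 0.562
grasp_force: 5.8
```

>>> {"method": "play_rows", "body": {
  "linear": [
    [0.0028,-0.001,0],
    [0,0,0]
  ],
  "turn": [0,0]
}}

```text
time: 9.12
tool_pos: [0.5937, -0.049, 0.0262]
tool_rot: [-0.001, 0.986, -0.167, -0.004]
contact_force: [-14.8, 4.7, 15.3]
gripper_width: 0.562
grasp_force: 9.7
```

```bash
sed -i 's/^tn=.*/tn=82/; s/-0?(-213,35,22),(0,35/&/' w.py; python3 w.py w3 | head -1
```

```text
t 9.125 pos [ 0.59374776 -0.04901767  0.02624392] dock xy [-0.0877  0.0282] toolx deg -19.266426816426968 dockyaw -19.236637251390295 tilt -0.9999602786654407 w 0.5618088015121138 F [-14.8060914    4.65864399  15.31560646]
```

View pics/w3.png

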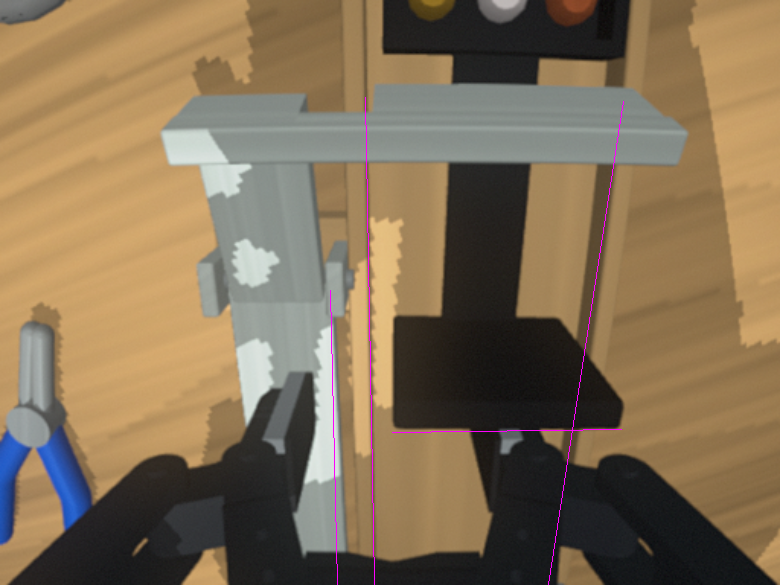

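Plate rear edge coincides with the home line (row 430), the force has risen to 15 N and the arm has stalled: the tray is home. I back off, then lift.

>>> {"method": "play_rows", "body": {
  "linear": [
    [-0.0075,0.0026,0],
    [-0.0075,0.0026,0],
    [0,0,0.004],
    [0,0,0.004],
    [0,0,0.004],
    [0,0,0.005],
    [0,0,0.01],
    [0,0,0.02]
  ],
  "turn": [0,0,0,0,0,0,0,0]
}}

```text
time: 10.18
tool_pos: [0.5789, -0.0445, 0.071]
tool_rot: [-0.0, 0.986, -0.167, -0.004]
contact_force: [-0.8, -0.0, -0.4]
gripper_width: 0.564
grasp_force: 0.0
```

>>> {"method": "play_rows", "body": {
  "linear": [
    [0,0,0.04],
    [0,0,0.05],
    [-0.02,0,0.05],
    [-0.05,-0.02,0.02],
    [-0.05,-0.05,0],
    [-0.03,-0.06,0],
    [0,-0.06,0],
    [0,0,0]
  ],
  "turn": [0,0,0,0,0,0,0,0]
}}

```text
time: 11.18
tool_pos: [0.438, -0.2278, 0.2329]
tool_rot: [-0.0, 0.985, -0.17, -0.001]
contact_force: [0.1, 0.3, -0.2]
gripper_width: 0.564
grasp_force: 0.0
```

```bash
python3 - <<'E'
from h import *
c=np.zeros((560,790,3),np.uint8)
c[:,:380]=cv2.resize(grab_frame("top")[105:245,250:345],None,fx=4,fy=4,interpolation=cv2.INTER_CUBIC); c[:400,390:]=cv2.resize(grab_frame("side")[130:230,225:325],None,fx=4,fy=4,interpolation=cv2.INTER_CUBIC)
cv2.imwrite("pics/end.png",c[...,::-1])
s=state();print(s["time"],s["tool_pos"],s["contact_force"])
E
```

```text
11.275 [ 0.43885998 -0.2251073   0.23267096] [ 1.41736637  0.01958282 -0.515685  ]
```

View pics/end.png

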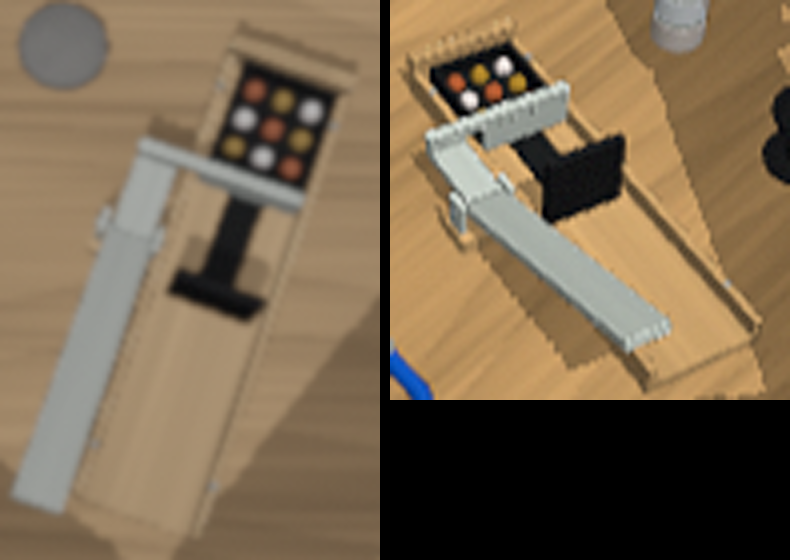

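The bar end is back at its start pixel (12,493), so the gate is shut. The compartment sits against the end stop, and stone, spool and jar look unmoved.

```bash
python3 -c "
from plant import *
print(job_done())"
```

```text
the job is handed in; nothing more can be done
None
```

I handed the job in: the camera views show the tray home against the end stop, the gate shut behind its bead compartment and the arm clear, but the hand-in returned no verdict.

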